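# Open the spring-loaded filter housing of a vacuum pump

## Robot

A 6-joint arm with a two-finger parallel gripper is mounted at the origin on the work surface. World frame = base frame: x ahead of the robot, y to its left, z up, the work surface at z = 0. Lengths are in m, angles in degrees, forces in N, time in s.
With the tool pointing down it reaches from about 0.25 to 0.725 m from the base axis. Payload 9.7 kg.
Tool frame: the origin (TCP) lies on the centre line of the jaws, within the pads' length; the fingertips stand 22 mm ahead of it and the grasp point (between the pads) lies 3 mm ahead of it; z points along the fingers, y is the direction in which the jaws open and shut (so a half turn about z gives the same grasp; the last joint's range is limited). The gripper opens to 85 mm and grips with 20 to 120 N. Pads are 22 mm wide; open, the fingers measure 114 mm over their backs; the gripper's body (76 mm by 85 mm) begins 54 mm behind the grasp point. The pads swing forward as they close: fully open they stand 13 mm farther back than shut.
Start: joints at [74.542, 4.979, 10.078, 95.1, 0, 90], TCP at [0.147, 0.53, 0.253] pointing down, gripper open.
Joint ranges: [-179.16, 179.16], [-48.56, 103.87], [-65.8, 70.77], [-126.05, 130.52], [-82.76, 87.17], [-180, 180]. Speed limits (degrees/s): [127.2, 127.2, 147.25, 180, 180, 180].

## Interface

Orientations are given as [roll, pitch, yaw] about the fixed x, y, z axes, in that order (R = Rz(yaw) Ry(pitch) Rx(roll)).
In Python, from workcell import monitor, eyes, job gives the robot as it stands. The module is installed in compiled form; this text tells all that it offers.
- The arm moves only by the tool drive_tool, never from a script. Its argument "plan" is a list of rows, each a list of 3 entries, a list of its own where there are three numbers: the opening, from 0 (shut) to 1 (fully open), then the shift along the world's x, y, z in m, then the turn about the world's z in degrees. In form: [[gripper, [x, y, z], yaw], ...]. A call has 1 to 10 rows; each row shifts and turns the commanded pose from where the row before left it; what a row does not reach is not made up. A row lasts 1/8 s, in which the tool goes at most 62.5 mm and 10.7 degrees, less where a joint would pass 70% of its speed; a pose out of reach is approached as far as the arm can. A call is refused whole if a number of a shift passes 0.0625 or a number of a turn 10.7, either way. A call with a gripper value outside its range is refused whole. The fingers move at their own pace and stop on an object; "grip_force" is the grip in N (left out, the last holds). Time passes only in rows, so rows that do not move let the fingers close. It gives the time, the measured TCP pose, the force and the opening at its end, in the units of the state.
- monitor.get_obs(): the state, without advancing time (a new reading comes with each control period).
- eyes.camera(name): name is "side" or "top" or "wrist"; returns (picture, depth): 384x512x3 uint8, red, green, blue; 384x512 float32, m along the optical axis (not along the pixel's ray), 0 where there is no reading.
- eyes.camera_params(name): a dict with "fx", "fy", "cx", "cy" (pixels), "extrinsics" (4x4, takes a point from world to camera coordinates); the wrist camera has in their place "mount" (4x4, takes a point from camera to tool coordinates, whose origin is the TCP and whose axes are the flange's). Camera axes: x right, y down, z forward; pixel columns grow to the right and rows downward; lengths in m; the calibration is good to about 2 mm. The wrist camera is an equidistant fisheye: a pixel r from the principal point sees the ray r / f radians off the axis. A picture is of the moment at which its call begins: read the wrist's pose just before it. camera_params takes no time and is no camera call.
- job.job_done(): hands the job in, once; it reports no verdict.
The state is a dict: "time": time; "q": joint angles; "qd": joint speeds; "joint_efforts": joint torques, N m; "ee_pos": TCP position; "tcp_rot": TCP orientation; "wrist_force": force on the tool from outside, world axes, zero at the start; "torque": the same for the moment, N m; "opening": finger opening in m.
Only numpy, scipy, OpenCV 4.12 (cv2) and the standard library are available. Lean on these libraries where they do the work, as an engineer would, in place of code of your own. Each camera call takes 0.05 s, during which the arm holds its last target.

## Task

The filter of the vacuum pump is due for a change. Unscrew the threaded cap of the filter housing (anticlockwise, about a full turn in all, over several grips) without forcing the thread: do not pull, push or lean hard on it while it is still engaged. A spring pushes the cap up, so keep hold of it as it comes free; then set it down gently, open end down, in the steel tray and let go. Leave the other things on the bench alone.

Things in the scene. Friction and masses are not known exactly. Their poses are not given: they have to be found in the camera images.
- pump: Vacuum pump unit, fixed. Origin: on the bench under the axis of its filter housing, an aluminium canister 72 mm across, shoulder 95 mm above the bench, with a vertical threaded neck (threads 43 mm across) on top; z is up along the thread axis. A gauge faces -x; the white motor, 100 mm high, lies at +x, 85 to 205 mm from the axis.
- neck_top (a point): Centre of the neck's top end, 128.5 mm above the bench. Right-hand thread, 18 mm rise per turn: anticlockwise from above lifts the cap, which frees after 5 to 7 rad (it differs), its rim 15 to 20 mm higher than at first. A sprung cartridge in the neck pushes it up with 2 to 6 N, throws it off if not held then, and stays 31 mm proud of the neck. While engaged, the cap stays where it is left.
- cap: Round grey plastic screw cap on the neck, 90 g, 55 mm high. Origin: centre of its open lower rim, z up. Its upper part, 33 to 55 mm above the origin, is a ribbed knob 55 mm across, gripped across any diameter; the skirt below is 52 mm across. How far it is screwed on differs: rim at first 97 to 103 mm above the bench. 1 mm radial play; turning takes under 0.15 N m.
- tray: Low open stainless tray, fixed to the bench, 180 mm (its x) by 160 mm (its y), rim 16 mm high, walls and floor 3 mm thick. Origin: centre of its underside on the bench.
- beaker: Glass beaker, 60 mm across, 75 mm high. Bystander, origin under its centre.
- reagent: Amber reagent bottle, 64 mm across, 130 mm high. Bystander, origin under its centre.
- tipbox: White and grey pipette-tip box, 120 x 85 x 50 mm. Bystander, origin under its centre.
Mind the look-alikes: they are no part of the job. Leave any brown or pink look-alike of the cap alone.

How it is judged (in metres and radians):
On the way:
1. the cap is free of the thread, in the fingers, its rim clear above the neck (z of cap in the frame of neck_top above 0.005 m and contact force between the fingers and cap above 0.5 N), for 0.2 s.
At the end, for the whole second after the job is handed in: the cap stands on the tray's floor, open end down (tilt under 0.1 rad, rim within 8 mm of the bench level), released and at rest (x of cap in the frame of tray between -0.075 and 0.075 m and y of cap in the frame of tray between -0.065 and 0.065 m and height (world z) of cap below 0.008 m and angle between cap's own z axis and vertical below 0.1 rad and contact force between cap and tray above 0.2 N and linear speed of cap below 0.02 m/s); the robot touches nothing.
It fails at once if the thread is forced: more than 35 N between the cap and the pump (spring included) (contact force between cap and pump above 35 N).
It fails at once if the cap springs free or is let go above the housing: more than 4 mm above the height where it frees (rim 121 mm above the bench) and not in the fingers (height (world z) of cap above 0.121 m and contact force between the fingers and cap below 0.2 N).
It fails at once if the cap is dropped away from the housing: rim more than 18 mm above the bench and not in the fingers (horizontal distance between cap and pump above 0.03 m and height (world z) of cap above 0.018 m and contact force between the fingers and cap below 0.2 N).
It fails at once if the cap is set down hard: more than 35 N on the tray (contact force between cap and tray above 35 N).
It fails at once if a bystander is moved more than 20 mm (distance of any of beaker, reagent, tipbox from where it was at the start of the episode above 0.02 m).
It also fails if it takes over 72 s, if anything falls off the work surface, if the arm or the gripper's body presses on something with over 40 N, if the wrist force passes 120 N, or if a joint passes its speed limit or range.

## Working session

There is one attempt and no reset: what is moved stays moved. The work goes in short steps, Python scripts to look and compute and a tool call to move; the robot and the scene stay as the last step left them, time stands still between calls to the robot, and variables do not carry over. Pictures are saved under pics/ and viewed, and the job is handed in when it is done.

Besides the shell and the picture viewer there is one more tool, called after ">>>" as name(argument=value, ...) on one line, values as JSON. drive_tool: Moves the arm, as the interface text tells. Its arguments: {"type":"object","properties":{"plan":{"type":"array","items":{"type":"array"}},"grip_force":{"type":"number"}},"required":["plan"]}

```bash
mkdir -p pics
cat > h.py <<'E'
import numpy as np, cv2
from workcell import monitor, eyes, job
def snap(n,f):
    o=monitor.get_obs(); p,d=eyes.camera(n)
    cv2.imwrite('pics/'+f+'.png',cv2.cvtColor(p,cv2.COLOR_RGB2BGR)); np.savez('pics/'+f+'.npz',p=p,d=d,ee=o['ee_pos'],rot=o['tcp_rot']); return p,d
def pts(n,d):
    c=eyes.camera_params(n); v,u=np.indices(d.shape)
    X=np.stack([(u-c['cx'])/c['fx']*d,(v-c['cy'])/c['fy']*d,d],-1)
    E=np.linalg.inv(np.array(c['extrinsics'])); return X@E[:3,:3].T+E[:3,3]
E
python3 - <<'E'
from h import *
print(monitor.get_obs())
for n in('side','top','wrist'):
    snap(n,n+'0'); c=eyes.camera_params(n); print(n,c)
E
```

```text
{'time': 0.0, 'q': array([ 7.45417513e+01,  5.01149922e+00,  1.00337743e+01,  9.50984120e+01,
       -5.11719507e-04,  9.00005550e+01]), 'qd': array([-0.00259262,  0.06618764,  0.01705902,  0.00392055,  0.05078647,
        0.04839998]), 'joint_efforts': array([-1.70673600e-03, -5.20384133e+01,  4.64809084e+01,  1.61714660e-02,
       -7.62016089e-05, -1.42152172e-05]), 'ee_pos': array([0.14654509, 0.52991492, 0.25257312]), 'tcp_rot': array([-1.79923863e+02,  5.12456562e-04,  1.64541197e+02]), 'wrist_force': array([-0.31237482,  0.16591995,  0.22296261]), 'torque': array([ 0.04103951, -0.01765152, -0.05551535]), 'opening': 0.08521253529368547}
side {'fx': 395.8443930570553, 'fy': 395.8443930570553, 'cx': 258.9780036930946, 'cy': 191.71546306540816, 'extrinsics': array([[ 0.9911865 , -0.1321031 ,  0.0099045 , -0.56181833],
       [-0.07827871, -0.64436892, -0.7606978 ,  0.2107446 ],
       [ 0.10687269,  0.75321807, -0.64903063,  0.75473102],
       [ 0.        ,  0.        ,  0.        ,  1.        ]])}
top {'fx': 396.6107839948933, 'fy': 396.6107839948933, 'cx': 247.98216922441628, 'cy': 191.5880929318129, 'extrinsics': array([[-0.01969014, -0.99980529, -0.00129632,  0.1310571 ],
       [-0.9785284 ,  0.01953715, -0.20518399,  0.55814119],
       [ 0.20516936, -0.00277161, -0.97872256,  0.9876496 ],
       [ 0.        ,  0.        ,  0.        ,  1.        ]])}
wrist {'fx': 297.3186396354542, 'fy': 297.3186396354542, 'cx': 253.4793243276237, 'cy': 189.85623251605787, 'mount': array([[-3.74142502e-05, -9.63558890e-01, -2.67496287e-01,
         6.81852468e-02],
       [ 9.99999863e-01, -1.75806731e-04,  4.93412057e-04,
         6.06893870e-04],
       [-5.22459222e-04, -2.67496232e-01,  9.63558765e-01,
        -1.20767717e-01],
       [ 0.00000000e+00,  0.00000000e+00,  0.00000000e+00,
         1.00000000e+00]])}
```

View pics/side0.png

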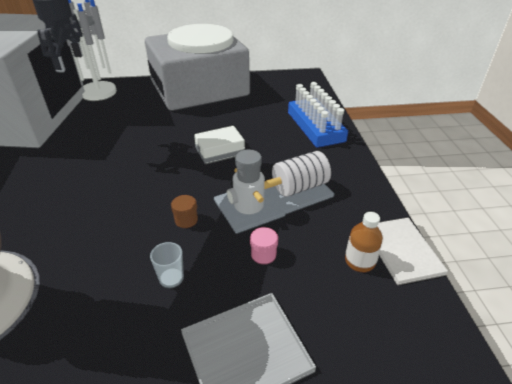

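View pics/top0.png

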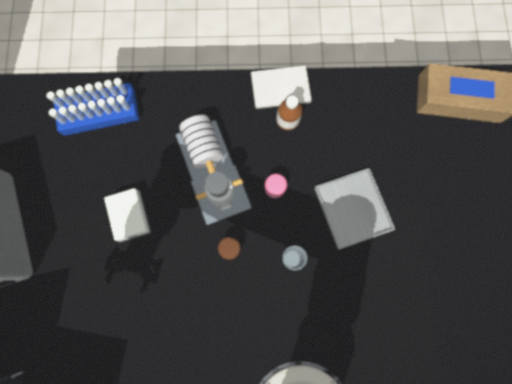

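View pics/wrist0.png

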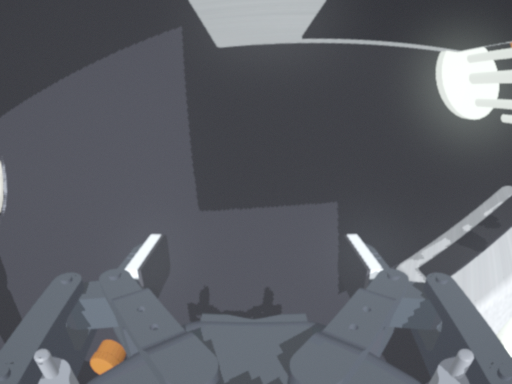

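Candidates for the cap: the dark grey knob on the pump (side 248,165; top 217,184), the brown cup (side 185,211; top 229,248) and the pink cup (side 264,245; top 276,185). The grey one fits: it is grey and sits on the canister. I'll confirm it in a crop and measure.

Run:
```python
from h import *
s=np.load('pics/side0.npz');t=np.load('pics/top0.npz')
a=cv2.resize(s['p'][130:240,180:340],None,fx=4,fy=4,interpolation=2)[:440,:390]
b=cv2.resize(t['p'][110:230,170:270],None,fx=4,fy=4,interpolation=2)[:440]
cv2.imwrite('pics/crop0.png',cv2.cvtColor(np.hstack([a,b]),4))
for n,z in(('side',s),('top',t)):
    P=pts(n,z['d'])
    for nm,px in (('side',[(248,158),(248,175),(248,205),(248,340),(300,175)]),('top',[(217,184),(355,208),(355,240),(229,248),(276,185),(294,258),(217,172)])):
        if nm==n:
            for u,v in px: print(n,(u,v),z['d'][v,u],P[v,u].round(4),z['p'][v,u])
P=pts('top',t['d'])
m=np.zeros(t['d'].shape,bool);m[165:205,195:240]=1
k=m&(P[...,2]>.14)&(P[...,2]<.17)
Q=P[k];print(len(Q),np.median(Q,0),Q.min(0),Q.max(0)); (c,r)=cv2.minEnclosingCircle(Q[:,:2].astype(np.float32));print(c,r)
hs,e=np.histogram(Q[:,2],30);print(hs,e.round(4))
# tray
m=np.zeros(t['d'].shape,bool);m[160:255,305:405]=1
hsv=cv2.cvtColor(t['p'],cv2.COLOR_RGB2GRAY)
k=(m&(hsv>50)).astype(np.uint8);cs,_=cv2.findContours(k,0,2);c=max(cs,key=cv2.contourArea);r=cv2.minAreaRect(c);print(r)
C=eyes.camera_params('top');E=np.array(C['extrinsics'])
def ray(u,v,z):
    d=E[:3,:3].T@np.array([(u-C['cx'])/C['fx'],(v-C['cy'])/C['fy'],1]);o=-E[:3,:3].T@E[:3,3];return o+d*(z-o[2])/d[2]
B=np.array([ray(u,v,.016)for u,v in cv2.boxPoints(r)]);print(B.round(3),B.mean(0))
print('heights', P[160:255:12,355,2].round(3))
```

```text
side (248, 158) 0.8602399 [0.5667 0.1914 0.1529] [136 140 142]
side (248, 175) 0.86622715 [0.5643 0.1723 0.1211] [91 96 97]
side (248, 205) 0.90968406 [0.5625 0.162  0.0418] [147 151 151]
side (248, 340) 0.6994466 [ 0.5277 -0.1463  0.0023] [124 127 128]
side (300, 175) 0.93133247 [0.691  0.2072 0.0821] [144 144 145]
top (217, 184) 0.9518905 [0.5607 0.1942 0.1535] [138 141 143]
top (355, 208) 1.092152 [ 0.5202 -0.1739  0.0028] [124 126 126]
top (355, 240) 1.0731376 [ 0.4324 -0.1671  0.0038] [129 131 130]
top (229, 248) 1.0165775 [0.4141 0.1715 0.0568] [137  95  67]
top (276, 185) 1.0507032 [0.5773 0.0454 0.0565] [241 165 197]
top (294, 258) 1.0652567 [ 3.877e-01 -2.000e-04  2.000e-03] [166 179 184]
top (217, 172) 0.95652753 [0.5901 0.194  0.1549] [129 134 135]
428 [0.56342047 0.19656075 0.15413981] [0.53732869 0.17003713 0.14001332] [0.59337015 0.22352775 0.15888291]
(0.5658795833587646, 0.19682170450687408) 0.028579693287611008
[ 3  3  0  1  0  1  2  0  2  0  0  0  0  3  7  4  7 16 19 33 35 50 65 58
 52 30 21  8  3  5] [0.14   0.1406 0.1413 0.1419 0.1425 0.1432 0.1438 0.1444 0.145  0.1457
 0.1463 0.1469 0.1476 0.1482 0.1488 0.1494 0.1501 0.1507 0.1513 0.152
 0.1526 0.1532 0.1539 0.1545 0.1551 0.1557 0.1564 0.157  0.1576 0.1583
 0.1589]
((354.3793640136719, 207.9482879638672), (72.97827911376953, 63.5078125), 68.19859313964844)
[[ 0.582 -0.055  0.016]
 [ 0.646 -0.223  0.016]
 [ 0.456 -0.28   0.016]
 [ 0.396 -0.117  0.016]] [ 0.52005165 -0.16856917  0.016     ]
heights [ 0.001 -0.001  0.002  0.007  0.003  0.004  0.003  0.007]
```

View pics/crop0.png

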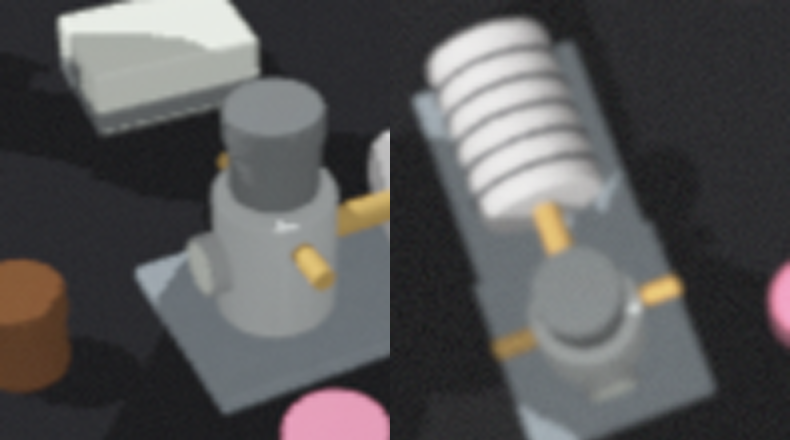

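The enlarged crop shows the grey ribbed-top cap seated on the aluminium canister with its gauge. Brown and pink are loose on the bench, so I leave them alone. Moving above the cap.

>>> drive_tool(plan=[[1,[0.04,-0.032,0],0],[1,[0.04,-0.032,0],0],[1,[0.04,-0.032,0],0],[1,[0.04,-0.032,0],0],[1,[0.04,-0.032,0],0],[1,[0.04,-0.032,0],0],[1,[0.04,-0.032,0],0],[1,[0.04,-0.032,0],0],[1,[0.04,-0.032,0],0],[1,[0,0,0],0]], grip_force=20)

```text
time: 1.4
ee_pos: [0.5085, 0.2399, 0.2523]
tcp_rot: [-179.9, -0.0, 164.3]
wrist_force: [-0.5, 0.5, -0.5]
opening: 0.0856
```

Run:
```python
from h import *
o=monitor.get_obs();print(o['q'],o['ee_pos'],o['tcp_rot'],o['wrist_force'])
for n,f in (('side','side0'),):
    z=np.load('pics/side0.npz');P=pts('side',z['d'])
    m=np.zeros(P.shape[:2],bool);m[145:215,225:275]=1
    k=m&(P[...,2]>.15)&(P[...,2]<.158)&(P[...,1]>.15)&(P[...,1]<.24)
    Q=P[k];print(len(Q),np.median(Q,0));print(cv2.minEnclosingCircle(Q[:,:2].astype(np.float32)))
snap('wrist','w1')
```

```text
[ 2.52638664e+01  6.73733818e+00  1.18691840e+01  9.52067395e+01
 -2.29182619e-02  4.09468501e+01] [0.50851149 0.23986372 0.25226019] [-1.79933607e+02 -4.15488404e-02  1.64317007e+02] [-0.53907872  0.52052343 -0.48437852]
311 [0.56605724 0.19444619 0.15358204]
((0.5674641132354736, 0.19778847694396973), 0.02874603122472763)
```

View pics/w1.png

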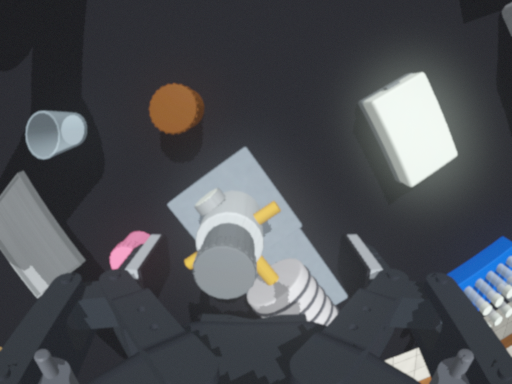

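The wrist view shows the cap top near (225,275), the canister behind it at (230,215), the brown cup at (176,108) and the pink one at (128,248). I'll refine the cap's axis from this view.

```bash
cat >> h.py <<'E'
from scipy.spatial.transform import Rotation as R
def wpts(z):
    c=eyes.camera_params('wrist');M=np.array(c['mount']);d=z['d'];v,u=np.indices(d.shape)
    x=(u-c['cx'])/c['fx'];y=(v-c['cy'])/c['fy'];th=np.hypot(x,y)+1e-9
    X=np.stack([np.sin(th)*x/th,np.sin(th)*y/th,np.cos(th)],-1)
    W=R.from_euler('xyz',z['rot'],degrees=True).as_matrix()
    rays=X@M[:3,:3].T@W.T; o=W@M[:3,3]+z['ee']
    return o,rays,o+rays*(d/np.maximum(X[...,2],1e-3))[...,None]
E
python3 - <<'E'
from h import *
z=np.load('pics/w1.npz');o,r,P=wpts(z)
print(o)
for v in range(225,310,6): print(v,P[v,225].round(4),z['p'][v,225])
m=np.zeros(P.shape[:2],bool);m[220:310,185:265]=1
k=m&(P[...,2]>.148)&(P[...,2]<.162)
k=cv2.morphologyEx(k.astype(np.uint8),cv2.MORPH_OPEN,np.ones((3,3)))>0
n,l,st,ce=cv2.connectedComponentsWithStats(k.astype(np.uint8));i=1+np.argmax(st[1:,4]);k=l==i
Q=P[k];print(len(Q),np.median(Q,0),cv2.minEnclosingCircle(Q[:,:2].astype(np.float32)))
# ray-cast mask onto plane
pl=o+r*((np.median(Q[:,2])-o[2])/r[...,2])[...,None]
Q=pl[k];print(Q.mean(0),cv2.minEnclosingCircle(Q[:,:2].astype(np.float32)),np.sqrt(len(Q)))
a=z['p'][180:320,160:300].copy();a[k[180:320,160:300]]=(a[k[180:320,160:300]]*.6+[100,0,0]).astype(np.uint8)
cv2.imwrite('pics/c1.png',cv2.cvtColor(cv2.resize(np.hstack([z['p'][180:320,160:300],a]),None,fx=2.8,fy=2.8),4))
E
```

```text
[0.44314888 0.25899021 0.37307606]
225 [0.541  0.2026 0.1057] [132 139 143]
231 [0.5412 0.2039 0.1208] [132 139 143]
237 [0.5409 0.2054 0.1357] [126 132 137]
243 [0.5416 0.2063 0.1469] [132 139 143]
249 [0.5442 0.206  0.1532] [150 156 162]
255 [0.5488 0.2047 0.1549] [147 155 160]
261 [0.5541 0.203  0.155 ] [147 155 159]
267 [0.5605 0.2008 0.1536] [147 154 159]
273 [0.5655 0.1993 0.155 ] [148 154 157]
279 [0.572  0.197  0.1538] [145 152 155]
285 [0.5778 0.1952 0.1542] [147 152 157]
291 [0.5851 0.1926 0.1525] [144 152 156]
297 [0.5908 0.1908 0.1536] [142 149 153]
303 [ 7.054e-01  1.394e-01 -2.000e-04] [52 54 57]
309 [ 7.173e-01  1.354e-01 -7.000e-04] [54 54 59]
2789 [0.56359713 0.19905395 0.15382702] ((0.5663872957229614, 0.19769160449504852), 0.02846827730536461)
[0.5638996  0.19894356 0.15382702] ((0.5648902654647827, 0.1986454278230667), 0.02889752946794033) 52.81098370604357
```

View pics/c1.png

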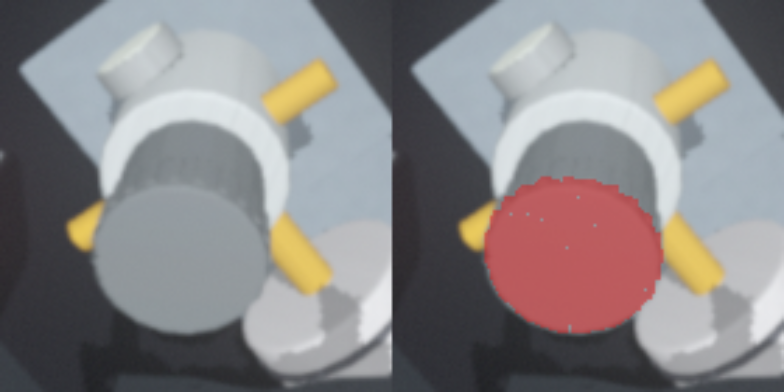

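>>> drive_tool(plan=[[1,[0.0285,-0.021,0],0],[1,[0.029,-0.0214,0],0],[1,[0,0,-0.02],0],[1,[0,0,0],0],[1,[0,0,0],0],[1,[0,0,0],0]])

```text
time: 2.2
ee_pos: [0.5639, 0.2003, 0.2343]
tcp_rot: [180.0, 0.1, 164.6]
wrist_force: [0.3, 0.0, -0.2]
opening: 0.0852
```

Run:
```python
from h import *
o=monitor.get_obs();print(o['q'],o['ee_pos'],o['tcp_rot'],o['wrist_force'],o['torque'])
```

```text
[1.95593165e+01 1.13249363e+01 1.50498681e+01 9.36498533e+01
 2.59873484e-03 3.49647311e+01] [0.56385491 0.20034134 0.23434908] [1.79954845e+02 6.00378988e-02 1.64594563e+02] [ 0.345325    0.00935397 -0.19072027] [-0.04601958  0.03263654  0.0203294 ]
```

>>> drive_tool(plan=[[1,[0.0022,-0.0028,-0.02],0],[1,[0,0,-0.02],0],[1,[0,0,-0.02],0],[1,[0,0,-0.015],0],[1,[0,0,-0.01],0],[1,[0,0,-0.005],0],[1,[0,0,0],0],[1,[0,0,0],0]])

```text
time: 3.2
ee_pos: [0.5665, 0.197, 0.1439]
tcp_rot: [180.0, 0.0, 164.5]
wrist_force: [-0.2, 0.5, 0.2]
opening: 0.0852
```

Run:
```python
from h import *
o=monitor.get_obs();print(o['ee_pos'],o['tcp_rot'],o['wrist_force'])
snap('wrist','w2');snap('side','s2')
a=cv2.imread('pics/s2.png')[110:250,170:350];cv2.imwrite('pics/s2c.png',cv2.resize(a,None,fx=4,fy=4))
```

```text
[0.56654335 0.19699119 0.14392113] [1.79971142e+02 4.18217323e-02 1.64541779e+02] [-0.16752871  0.5451298   0.20910894]
```

View pics/w2.png

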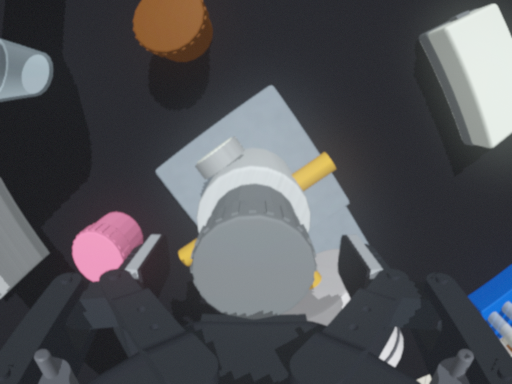

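View pics/s2c.png

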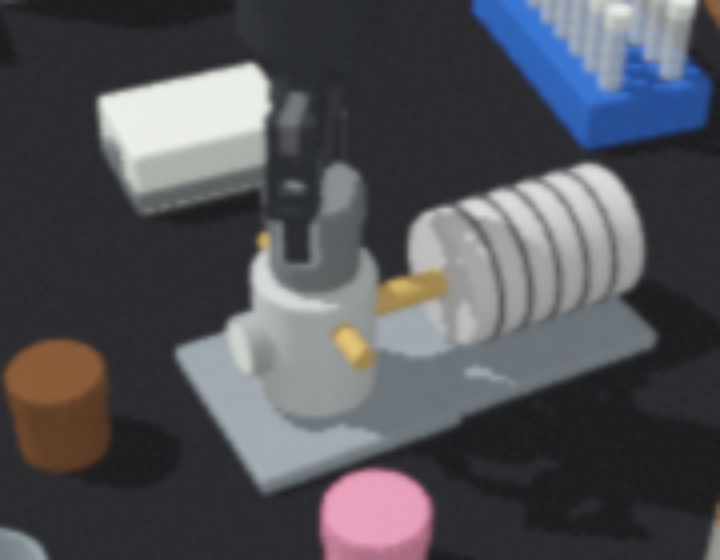

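The jaws straddle the cap, with the knob centred at column ~254 and the jaws at ~259. One quick axis check from this closer view before closing.

Run:
```python
from h import *
z=np.load('pics/w2.npz');o,r,P=wpts(z)
m=np.zeros(P.shape[:2],bool);m[200:320,180:330]=1
k=m&(P[...,2]>.150)&(P[...,2]<.160)
k=cv2.morphologyEx(k.astype(np.uint8),cv2.MORPH_OPEN,np.ones((5,5)))>0
n,l,st,ce=cv2.connectedComponentsWithStats(k.astype(np.uint8));i=1+np.argmax(st[1:,4]);k=l==i
Q=P[k];zt=np.median(Q[:,2]);pl=o+r*((zt-o[2])/r[...,2])[...,None]
Q2=pl[k];print(zt,cv2.minEnclosingCircle(Q2[:,:2].astype(np.float32)),Q2.mean(0))
cs,_=cv2.findContours(k.astype(np.uint8),0,1);c=max(cs,key=len)[:,0];B=pl[c[:,1],c[:,0]][:,:2]
A=np.c_[2*B,np.ones(len(B))];s=np.linalg.lstsq(A,(B**2).sum(1),rcond=None)[0];print(s[:2],np.sqrt(s[2]+s[0]**2+s[1]**2),st[i])
```

```text
0.1538775820205407 ((0.5650615692138672, 0.19784300029277802), 0.028126969933509827) [0.56341388 0.19843945 0.15387758]
[0.5653539  0.19790474] 0.02691230578156675 [  191   211   125   108 10465]
```

>>> drive_tool(plan=[[1,[-0.001,0.0006,0],0],[0.7,[0,0,0],0],[0.6,[0,0,0],0],[0.4,[0,0,0],0],[0.4,[0,0,0],0],[0.4,[0,0,0],0]], grip_force=20)

```text
time: 4.05
ee_pos: [0.5653, 0.1975, 0.1435]
tcp_rot: [180.0, 0.0, 164.5]
wrist_force: [-0.9, -0.1, 2.6]
opening: 0.0542
```

Run:
```python
from h import *
o=monitor.get_obs();print(o['q'],o['ee_pos'],o['tcp_rot'],o['wrist_force'],o['torque'],o['opening'])
```

```text
[1.92583883e+01 1.08595462e+01 4.47409703e+00 8.36070473e+01
 1.86196216e-03 3.47141707e+01] [0.56528636 0.19750875 0.14345374] [1.79994196e+02 5.10753185e-03 1.64544218e+02] [-0.87029006 -0.06099685  2.56099054] [-0.10042362  0.23396576 -0.01204328] 0.054198125493786005
```

>>> drive_tool(plan=[[0.4,[0,0,0.00025],5],[0.4,[0,0,0.0004],8],[0.4,[0,0,0.0004],8],[0.4,[0,0,0.0004],8],[0.4,[0,0,0],0]])

```text
time: 4.68
ee_pos: [0.5653, 0.1971, 0.1448]
tcp_rot: [-180.0, -0.0, -166.5]
wrist_force: [-1.0, -4.0, 2.6]
opening: 0.054
```

Run:
```python
from h import *
o=monitor.get_obs();print(o['q'],o['ee_pos'],o['tcp_rot'],o['wrist_force'],o['torque'],o['opening'])
```

```text
[ 1.92407404e+01  1.08525360e+01  4.61921907e+00  8.37717514e+01
 -4.92363577e-02  5.76664638e+00] [0.5653454  0.19708557 0.14484323] [-1.79950504e+02 -9.55788197e-05 -1.66525904e+02] [-0.98195216 -4.00113847  2.61092234] [-0.79329559  0.12517035  0.05503026] 0.05402723455583173
```

>>> drive_tool(plan=[[0.4,[0,0,0.0005],10],[0.4,[0,0,0.0005],10],[0.4,[0,0,0.0005],10],[0.4,[0,0,0.0005],10],[0.4,[0,0,0.0005],10],[0.4,[0,0,0],0]])

```text
time: 5.42
ee_pos: [0.5659, 0.1963, 0.1472]
tcp_rot: [-179.9, -0.1, -116.6]
wrist_force: [2.0, -7.0, 1.1]
opening: 0.054
```

Run:
```python
from h import *
o=monitor.get_obs();print(o['q'],o['ee_pos'],o['tcp_rot'],o['wrist_force'],o['torque'],o['opening'])
```

```text
[ 19.19499812  10.85172655   4.88128821  84.00441002  -0.14553308
 -44.21568864] [0.56592869 0.19631447 0.14722956] [-1.79878154e+02 -8.34623922e-02 -1.16589434e+02] [ 2.02148958 -7.0278152   1.13116022] [-1.51379673 -0.55564294  0.11140044] 0.05399667933394075
```

>>> drive_tool(plan=[[0.4,[0.0005,-0.0012,0],0],[0.4,[0,0,0.0005],10],[0.4,[0,0,0.0005],10],[0.4,[0,0,0.0005],10],[0.4,[0,0,0],0]])

```text
time: 6.05
ee_pos: [0.5664, 0.1958, 0.1488]
tcp_rot: [-179.9, -0.1, -86.5]
wrist_force: [2.2, -5.1, 1.2]
opening: 0.0542
```

Run:
```python
from h import *
o=monitor.get_obs();print(o['q'],o['ee_pos'],o['tcp_rot'],o['wrist_force'],o['torque'],o['opening'])
```

```text
[ 1.91035117e+01  1.08558228e+01  5.05843330e+00  8.41493098e+01
 -7.27980296e-02 -7.43981485e+01] [0.56639842 0.19581828 0.14879324] [-1.79929084e+02 -5.57803927e-02 -8.64984082e+01] [ 2.23269915 -5.06874196  1.20100697] [-0.94600112 -0.64485237  0.05434621] 0.054198761641854734
```

>>> drive_tool(plan=[[0.4,[0.0006,-0.0008,0.0005],10],[0.4,[0,0,0.0005],10],[0.4,[0,0,0.0005],10],[0.4,[0,0,0.0005],10],[0.4,[0,0,0],0]])

```text
time: 6.68
ee_pos: [0.5672, 0.1957, 0.1509]
tcp_rot: [-179.9, -0.0, -46.6]
wrist_force: [4.8, -0.0, 0.6]
opening: 0.0541
```

Run:
```python
from h import *
o=monitor.get_obs();print(o['q'],o['ee_pos'],o['tcp_rot'],o['wrist_force'],o['torque'],o['opening'])
```

```text
[ 1.90361187e+01  1.08939603e+01  5.33607200e+00  8.43355619e+01
  2.10147314e-03 -1.14325245e+02] [0.5671945  0.19571097 0.15091372] [-1.79902044e+02 -4.19746282e-02 -4.66386705e+01] [ 4.80719648 -0.00704198  0.58084887] [-0.09526983 -1.12546319  0.10141484] 0.05411511286809017
```

Turned 149° and risen 7.5 mm, which matches the thread pitch. Regripping.

>>> drive_tool(plan=[[1,[0,0,0],0],[1,[0,0,0],0],[1,[0,0,0],0],[1,[-0.0009,0.0009,0],0],[1,[0,0,0],-10],[1,[0,0,0],-10],[1,[0,0,0],-10],[1,[0,0,0],-10],[1,[0,0,0],-10],[1,[0,0,0],-10]])

```text
time: 7.92
ee_pos: [0.5654, 0.1965, 0.1507]
tcp_rot: [180.0, -0.0, -106.8]
wrist_force: [-0.2, -0.1, 0.8]
opening: 0.0853
```

>>> drive_tool(plan=[[1,[0,0,0],-10],[1,[0,0,0],-10],[1,[0,0,0],-10],[1,[0,0,0],-10],[1,[0,0,0],-10],[1,[0,0,0],-10],[1,[0,0,0],-10],[1,[0,0,0],-10],[1,[0,0,0],-10],[1,[0,0,0],-10]])

```text
time: 9.18
ee_pos: [0.5654, 0.1965, 0.1507]
tcp_rot: [180.0, -0.0, 153.2]
wrist_force: [0.1, 0.5, -0.7]
opening: 0.0853
```

>>> drive_tool(plan=[[1,[0,0,0],-10],[1,[0,0,0],-10],[1,[0,0,0],-10],[1,[0,0,0],-10],[1,[0,0,0],-10],[1,[0,0,0],-10],[1,[0,0,0],-10],[1,[0,0,0],-10],[1,[0,0,0],-10],[1,[0,0,0],-10]])

```text
time: 10.42
ee_pos: [0.5654, 0.1965, 0.1507]
tcp_rot: [-180.0, 0.0, 53.2]
wrist_force: [0.0, 0.3, 0.5]
opening: 0.0856
```

Run:
```python
from h import *
o=monitor.get_obs();print(o['q'],o['ee_pos'],o['tcp_rot'],o['wrist_force'],o['torque'],o['opening'])
z,d=snap('wrist','w3');z=np.load('pics/w3.npz');o,r,P=wpts(z)
m=np.zeros(P.shape[:2],bool);m[200:320,180:330]=1
print(np.histogram(P[m][:,2],bins=np.arange(.14,.18,.002)))
k=m&(P[...,2]>.157)&(P[...,2]<.168)
k=cv2.morphologyEx(k.astype(np.uint8),cv2.MORPH_OPEN,np.ones((5,5)))>0
n,l,st,ce=cv2.connectedComponentsWithStats(k.astype(np.uint8));i=1+np.argmax(st[1:,4]);k=l==i
Q=P[k];zt=np.median(Q[:,2]);pl=o+r*((zt-o[2])/r[...,2])[...,None]
Q2=pl[k];print(zt,cv2.minEnclosingCircle(Q2[:,:2].astype(np.float32)),Q2.mean(0))
```

```text
[1.91602463e+01 1.08044295e+01 5.21185516e+00 8.44138044e+01
 6.10822393e-03 1.45972142e+02] [0.56538755 0.19647871 0.15072187] [-1.79991368e+02  1.86839125e-03  5.31881038e+01] [0.03691798 0.34508323 0.52293902] [0.02120511 0.02211146 0.03057481] 0.08560275392993998
(array([   8,   70,  106,  116,  138,  148,  170,  169,  251,  483, 8887,
       1399,    0,    0,    0,    0,    0,    0,    0]), array([0.14 , 0.142, 0.144, 0.146, 0.148, 0.15 , 0.152, 0.154, 0.156,
       0.158, 0.16 , 0.162, 0.164, 0.166, 0.168, 0.17 , 0.172, 0.174,
       0.176, 0.178]))
0.16133616984856325 ((0.5666942596435547, 0.19895634055137634), 0.028077788650989532) [0.56789139 0.20042778 0.16133617]
```

View pics/w3.png

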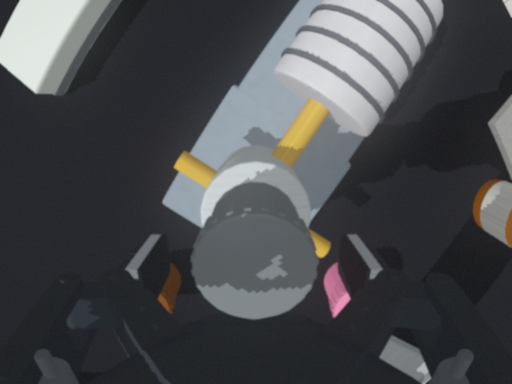

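Cap top is at z 0.1613, so the rim is at 0.1063, as expected. The jaws are clear around it. Re-centring and taking a second grip at q6≈164°.

>>> drive_tool(plan=[[1,[0.0008,0.0007,0],-9],[1,[0,0,0],-9],[0.7,[0,0,0],0],[0.6,[0,0,0],0],[0.4,[0,0,0],0],[0.4,[0,0,0],0],[0.4,[0,0,0],0]], grip_force=20)

```text
time: 11.35
ee_pos: [0.5663, 0.1971, 0.1509]
tcp_rot: [180.0, -0.0, 35.6]
wrist_force: [-0.2, -0.3, 1.3]
opening: 0.0543
```

Run:
```python
from h import *
o=monitor.get_obs();print(o['q'],o['ee_pos'],o['tcp_rot'],o['wrist_force'],o['torque'],o['opening'])
```

```text
[ 1.91905692e+01  1.09388854e+01  5.38093791e+00  8.44297771e+01
 -9.32116159e-04  1.63614036e+02] [0.56634197 0.19711209 0.15085011] [ 1.79995643e+02 -1.15139476e-02  3.55765336e+01] [-0.16288082 -0.26074594  1.26031475] [-0.05496182 -0.04360265  0.04202933] 0.054284286536079
```

>>> drive_tool(plan=[[0.4,[0,0,0.0005],10],[0.4,[0,0,0.0005],10],[0.4,[0,0,0.0005],10],[0.4,[0,0,0.0005],10],[0.4,[0,0,0.0005],10],[0.4,[0,0,0.0005],10],[0.4,[0,0,0],0]])

```text
time: 12.22
ee_pos: [0.5664, 0.1971, 0.1538]
tcp_rot: [180.0, 0.0, 95.5]
wrist_force: [0.7, -0.1, 1.7]
opening: 0.0544
```

Run:
```python
from h import *
o=monitor.get_obs();print(o['q'],o['ee_pos'],o['tcp_rot'],o['wrist_force'],o['torque'],o['opening'])
```

```text
[ 1.91920862e+01  1.09300032e+01  5.69988283e+00  8.47562003e+01
 -3.49893931e-03  1.03697728e+02] [0.56635899 0.19712235 0.15383713] [1.79985881e+02 1.60182877e-04 9.54943578e+01] [ 0.66158076 -0.14223936  1.68460168] [-0.06841612 -0.07970503  0.0034836 ] 0.05440444819352031
```

>>> drive_tool(plan=[[0.4,[0,0,0.0005],10],[0.4,[0,0,0.0005],10],[0.4,[0,0,0.0005],10],[0.4,[0,0,0.0005],10],[0.4,[0,0,0.0005],10],[0.4,[0,0,0.0005],10],[0.4,[0,0,0.0005],10],[0.4,[0,0,0.0005],10],[0.4,[0,0,0.0005],10],[0.4,[0,0,0],0]])

```text
time: 13.48
ee_pos: [0.5664, 0.1971, 0.1583]
tcp_rot: [-180.0, 0.0, -174.7]
wrist_force: [0.3, 0.9, 1.9]
opening: 0.0546
```

Run:
```python
from h import *
o=monitor.get_obs();print(o['q'],o['ee_pos'],o['tcp_rot'],o['wrist_force'],o['torque'],o['opening'])
```

```text
[ 1.91907275e+01  1.09195146e+01  6.18261016e+00  8.52483823e+01
 -4.90076375e-03  1.39057046e+01] [0.56637542 0.1971062  0.15832776] [-1.79998779e+02  1.54597924e-02 -1.74714978e+02] [0.28993885 0.91840226 1.90709083] [-0.06604892 -0.07084109  0.05803662] 0.05462931805369215
```

>>> drive_tool(plan=[[0.4,[0,0,0.0005],10],[0.4,[0,0,0.0005],10],[0.4,[0,0,0.0005],10],[0.4,[0,0,0.0005],10],[0.4,[0,0,0.0005],10],[0.4,[0,0,0.0005],10],[0.4,[0,0,0.0005],10],[0.4,[0,0,0],0]], grip_force=25)

```text
time: 14.48
ee_pos: [0.5664, 0.1971, 0.1619]
tcp_rot: [-180.0, 0.0, -104.8]
wrist_force: [0.5, -0.1, 1.0]
opening: 0.0544
```

Run:
```python
from h import *
o=monitor.get_obs();print(o['q'],o['ee_pos'],o['tcp_rot'],o['wrist_force'],o['torque'],o['opening'])
snap('side','s4')
a=cv2.imread('pics/s4.png')[110:250,170:350];cv2.imwrite('pics/s4c.png',cv2.resize(a,None,fx=4,fy=4,interpolation=2))
z,d=snap('wrist','w4');z=np.load('pics/w4.npz');o,r,P=wpts(z)
m=np.zeros(P.shape[:2],bool);m[220:300,210:300]=1
print(np.histogram(P[m][:,2],bins=np.arange(.16,.18,.002)))
```

```text
[ 1.91873869e+01  1.09135615e+01  6.56678599e+00  8.56280072e+01
 -3.64385983e-03 -5.59786303e+01] [0.56644783 0.19710048 0.16187694] [-1.79977060e+02  1.10889681e-02 -1.04833981e+02] [ 0.46734056 -0.14322382  1.02098731] [-9.94669538e-02 -1.01438000e-01 -8.53531156e-05] 0.054392670741623766
(array([   6,    5,   10,   26,   63, 1760, 5282,   12,    0]), array([0.16 , 0.162, 0.164, 0.166, 0.168, 0.17 , 0.172, 0.174, 0.176,
       0.178]))
```

View pics/s4c.png

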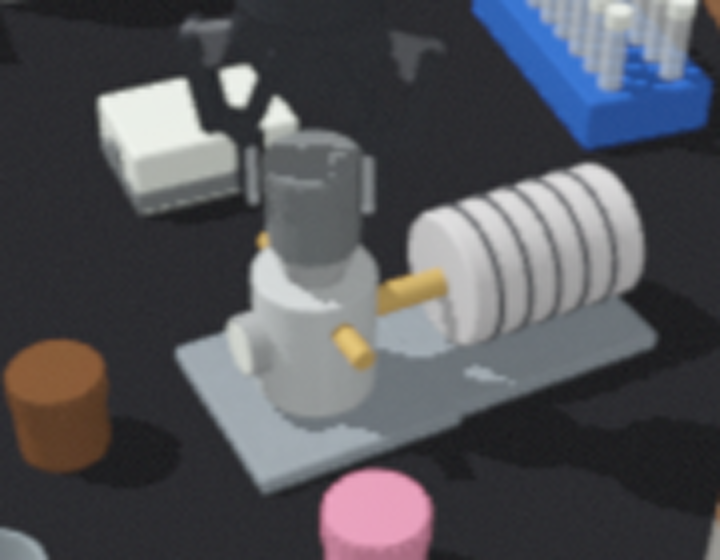

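The crop shows the cap raised in the jaws, with its rim at about 0.117. That is right where it frees, so I keep turning and rising at pitch rate.

>>> drive_tool(plan=[[0.4,[0,0,0.0005],10],[0.4,[0,0,0.0005],10],[0.4,[0,0,0.0005],10],[0.4,[0,0,0.0005],10],[0.4,[0,0,0.0005],10],[0.4,[0,0,0.0005],10],[0.4,[0,0,0.0005],10],[0.4,[0,0,0.0005],10],[0.4,[0,0,0],0]])

```text
time: 15.7
ee_pos: [0.5662, 0.1971, 0.1657]
tcp_rot: [-180.0, 0.0, -24.8]
wrist_force: [0.3, -0.5, 1.4]
opening: 0.0545
```

Run:
```python
from h import *
o=monitor.get_obs();print(o['q'],o['ee_pos'],o['tcp_rot'],o['wrist_force'],o['torque'],o['opening'])
z,d=snap('wrist','w5');z=np.load('pics/w5.npz');o,r,P=wpts(z)
m=np.zeros(P.shape[:2],bool);m[220:300,210:300]=1
print(np.histogram(P[m][:,2],bins=np.arange(.16,.186,.002)))
```

```text
[ 1.91925598e+01  1.09190246e+01  6.99265653e+00  8.60799868e+01
  6.38900909e-03 -1.36041277e+02] [0.56624989 0.19713768 0.1656852 ] [-1.79999812e+02  9.00936392e-03 -2.47661632e+01] [ 0.33680597 -0.54973067  1.37185357] [ 0.01516243 -0.01290273 -0.05233556] 0.05452932881886725
(array([   6,    4,    4,    6,    8,   34,   68, 2463, 4571,    6,    0,
          0]), array([0.16 , 0.162, 0.164, 0.166, 0.168, 0.17 , 0.172, 0.174, 0.176,
       0.178, 0.18 , 0.182, 0.184]))
```

>>> drive_tool(plan=[[0.4,[0,0,0.001],5],[0.4,[0,0,0.001],5],[0.4,[0,0,0.001],0],[0.4,[0,0,0],0]], grip_force=30)

```text
time: 16.25
ee_pos: [0.5662, 0.1971, 0.1687]
tcp_rot: [180.0, 0.0, -14.7]
wrist_force: [-0.4, -0.0, 1.7]
opening: 0.054
```

Run:
```python
from h import *
o=monitor.get_obs();print(o['ee_pos'],o['tcp_rot'],o['wrist_force'],o['torque'],o['opening'])
z,d=snap('wrist','w6');z=np.load('pics/w6.npz');o,r,P=wpts(z)
m=np.zeros(P.shape[:2],bool);m[220:300,210:300]=1
print(np.histogram(P[m][:,2],bins=np.arange(.16,.186,.002))[0])
```

```text
[0.56623331 0.19712169 0.1687053 ] [ 1.79999331e+02  8.51692466e-03 -1.47134810e+01] [-0.44288849 -0.01201105  1.72956508] [0.04995875 0.03349966 0.0091616 ] 0.05400560265500686
[   0    4    4    6    4    7   17   47  205 6385  493    0]
```

Free: it lifts with no load, the top is at ~0.179 and the rim at ~0.124. Now lifting straight up in small steps.

>>> drive_tool(plan=[[0.4,[0,0,0.005],0],[0.4,[0,0,0.006],0],[0.4,[0,0,0.008],0],[0.4,[0,0,0.008],0],[0.4,[0,0,0.01],0],[0.4,[0,0,0.01],0],[0.4,[0,0,0.012],0],[0.4,[0,0,0.012],0],[0.4,[0,0,0.01],0],[0.4,[0,0,0],0]])

```text
time: 17.55
ee_pos: [0.5666, 0.1972, 0.2507]
tcp_rot: [-180.0, -0.1, -14.5]
wrist_force: [-0.1, 0.3, -0.8]
opening: 0.0543
```

Run:
```python
from h import *
o=monitor.get_obs();print(o['q'],o['ee_pos'],o['tcp_rot'],o['wrist_force'],o['torque'],o['opening'])
snap('side','s7');a=cv2.imread('pics/s7.png')[80:380,130:410];cv2.imwrite('pics/s7c.png',cv2.resize(a,None,fx=2,fy=2,interpolation=2))
p,d=snap('top','t7')
# tray refinement from side
z=np.load('pics/side0.npz');C=eyes.camera_params('side');E=np.array(C['extrinsics'])
g=cv2.cvtColor(z['p'],cv2.COLOR_RGB2GRAY);k=np.zeros_like(g);k[290:384,170:325]=(g[290:384,170:325]>50)
P=pts('side',z['d']);
Q=P[(k>0)&(abs(P[...,2])<.03)];print(Q.mean(0),cv2.minAreaRect(Q[:,:2].astype(np.float32)))
```

```text
[ 1.91915487e+01  1.19010569e+01  1.75450504e+01  9.55642231e+01
  4.02813079e-04 -1.46351547e+02] [0.56659354 0.197217   0.25071786] [-1.79955464e+02 -6.61819694e-02 -1.44569302e+01] [-0.0955874   0.34804999 -0.80289143] [-0.00332803  0.02874442 -0.00216412] 0.054289154662789156
[ 0.5264181  -0.15612322  0.00388603] ((0.5229949951171875, -0.1594507396221161), (0.18948844075202942, 0.17416702210903168), 17.69588851928711)
```

View pics/s7c.png

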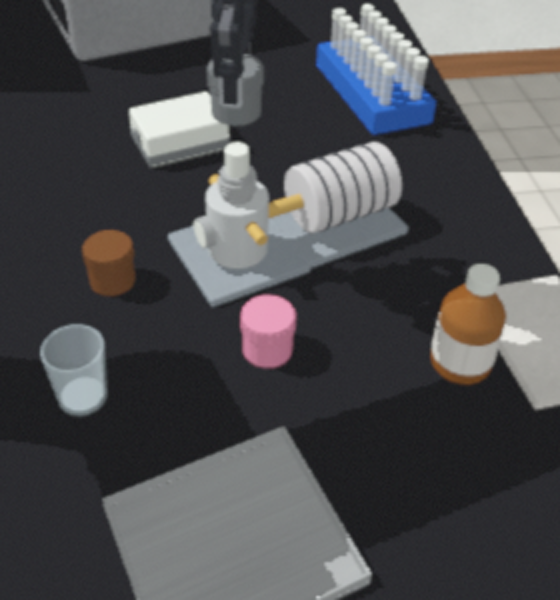

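View pics/t7.png

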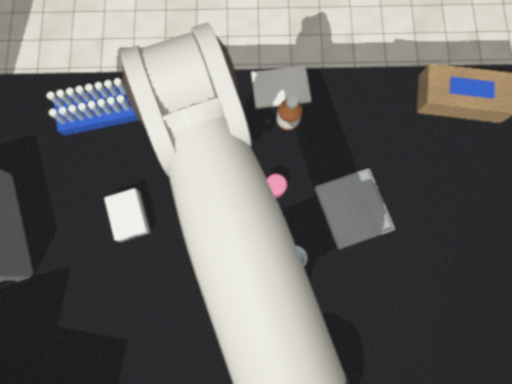

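The cap is held clear above the exposed cartridge (white, side crop at 236,160). The brown and pink cups, the beaker and the bottle have not moved. The tray sits at top (355,208), about (0.521,-0.168). Carrying the cap over, turning back so joint 6 stays in range.

>>> drive_tool(plan=[[0.4,[-0.002,-0.015,0],-6],[0.4,[-0.005,-0.04,0],-6],[0.4,[-0.005,-0.04,0],-6],[0.4,[-0.005,-0.04,0],-6],[0.4,[-0.005,-0.04,0],-6],[0.4,[-0.006,-0.045,0],-6],[0.4,[-0.006,-0.045,0],-6],[0.4,[-0.006,-0.045,0],-6],[0.4,[-0.004,-0.035,0],-6],[0.4,[-0.0016,-0.02,0],-6]])

```text
time: 18.9
ee_pos: [0.5201, -0.1696, 0.2491]
tcp_rot: [180.0, 0.0, -74.7]
wrist_force: [0.6, 0.5, -0.8]
opening: 0.0541
```

>>> drive_tool(plan=[[0.4,[0,0,-0.03],0],[0.4,[0,0,-0.03],0],[0.4,[0,0,-0.03],0],[0.4,[0,0,-0.03],0],[0.4,[0,0,-0.02],0],[0.4,[0,0,0],0],[0.4,[0,0,0],0]])

```text
time: 19.77
ee_pos: [0.5209, -0.168, 0.1105]
tcp_rot: [-180.0, -0.0, -74.5]
wrist_force: [-0.3, 0.8, -0.5]
opening: 0.0543
```

Run:
```python
from h import *
o=monitor.get_obs();print(o['q'],o['ee_pos'],o['tcp_rot'],o['wrist_force'],o['torque'],o['opening'])
snap('side','s8');a=cv2.imread('pics/s8.png')[180:384,130:410];cv2.imwrite('pics/s8c.png',cv2.resize(a,None,fx=2.8,fy=2.8,interpolation=2))
snap('wrist','w8')
z=np.load('pics/w8.npz');o,r,P=wpts(z)
m=np.zeros(P.shape[:2],bool);m[220:300,210:300]=1
print(np.median(P[m][:,2]), P[150,254],P[100,254])
```

```text
[-1.78715880e+01  4.17812525e+00 -6.56080161e+00  7.92214309e+01
  2.02531034e-04 -1.23413719e+02] [ 0.52091965 -0.16796627  0.11048122] [-1.79966798e+02 -2.16611484e-02 -7.44578755e+01] [-0.33826509  0.81830858 -0.457938  ] [-0.01302142 -0.01473623 -0.06564218] 0.05427288211274095
0.12129954039705271 [ 0.5303819  -0.2024103   0.00379585] [ 0.54071366 -0.23953669  0.00301865]
```

View pics/s8c.png

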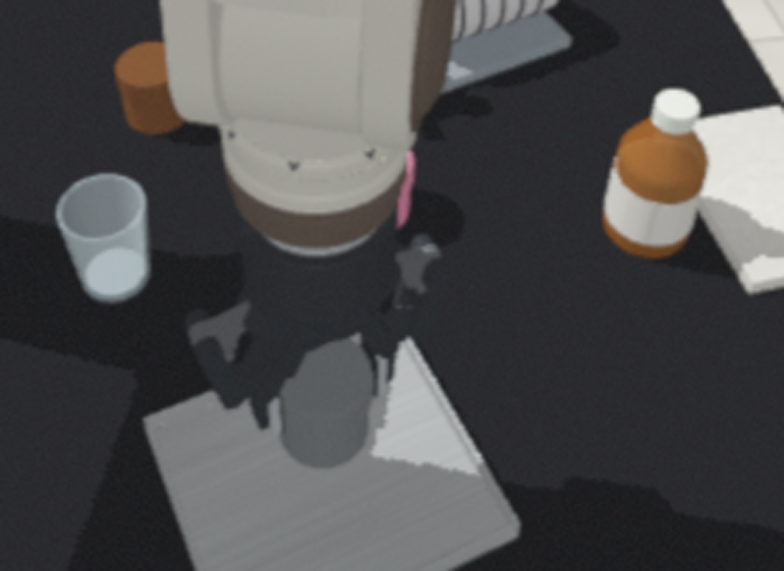

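View pics/w8.png

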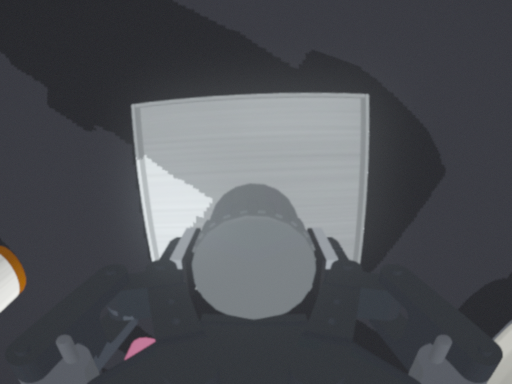

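The cap is upright over the tray interior, top at z 0.121, so the rim is ~0.066. Contact is expected at TCP z ≈ 0.047. Lowering to just above, then creeping.

>>> drive_tool(plan=[[0.4,[0,0,-0.02],0],[0.4,[0,0,-0.018],0],[0.4,[0,0,-0.012],0],[0.4,[0,0,-0.006],0],[0.4,[0,0,-0.002],0],[0.4,[0,0,0],0],[0.4,[0,0,0],0]])

```text
time: 20.75
ee_pos: [0.5209, -0.168, 0.0522]
tcp_rot: [-180.0, -0.0, -74.5]
wrist_force: [-0.4, -0.6, -1.1]
opening: 0.0537
```

>>> drive_tool(plan=[[0.4,[0,0,-0.001],0],[0.4,[0,0,-0.001],0],[0.4,[0,0,-0.001],0],[0.4,[0,0,0],0]])

```text
time: 21.25
ee_pos: [0.5206, -0.1679, 0.0486]
tcp_rot: [180.0, 0.0, -74.5]
wrist_force: [0.3, 0.3, -1.2]
opening: 0.054
```

>>> drive_tool(plan=[[0.4,[0,0,-0.0005],0],[0.4,[0,0,-0.0005],0],[0.4,[0,0,0],0]])

```text
time: 21.62
ee_pos: [0.5207, -0.1679, 0.0478]
tcp_rot: [-180.0, -0.0, -74.5]
wrist_force: [-0.1, -0.4, -0.3]
opening: 0.0537
```

>>> drive_tool(plan=[[0.4,[0,0,-0.0005],0],[0.4,[0,0,-0.0005],0],[0.4,[0,0,0],0]])

```text
time: 22.0
ee_pos: [0.5207, -0.1681, 0.0476]
tcp_rot: [-180.0, -0.0, -74.5]
wrist_force: [-3.6, 0.5, 7.9]
opening: 0.0541
```

Contact: 7.9 N at z 0.0476, right where expected. Releasing.

>>> drive_tool(plan=[[0.75,[0,0,0],0],[0.85,[0,0,0],0],[1,[0,0,0],0],[1,[0,0,0],0],[1,[0,0,0.01],0],[1,[0,0,0.02],0],[1,[0,0,0.04],0],[1,[0,0,0.04],0],[1,[0,0,0.04],0],[1,[0,0,0],0]])

```text
time: 23.25
ee_pos: [0.522, -0.1683, 0.2009]
tcp_rot: [-179.7, -0.2, -74.5]
wrist_force: [-0.4, 0.2, -0.5]
opening: 0.0853
```

Run:
```python
from h import *
o=monitor.get_obs();print(o['time'],o['ee_pos'],o['wrist_force'],o['opening'])
snap('wrist','w9');snap('side','s9')
z=np.load('pics/w9.npz');o,r,P=wpts(z)
m=np.zeros(P.shape[:2],bool);m[120:330,160:350]=1
k=m&(P[...,2]>.05)&(P[...,2]<.066);Q=P[k]
print(np.median(Q,0),cv2.minEnclosingCircle(Q[:,:2].astype(np.float32)))
A=np.c_[Q[:,:2],np.ones(len(Q))];q=Q[:,2]
g=abs(q-np.median(q))<.004;print('tilt',np.linalg.lstsq(A[g],q[g],rcond=None)[0][:2])
a=cv2.imread('pics/s9.png');b=cv2.imread('pics/w9.png');cv2.imwrite('pics/m9.png',cv2.resize(np.hstack([a[180:384,100:400],b[150:354,130:430]]),None,fx=1.3,fy=1.3))
```

```text
23.25 [ 0.5219547  -0.16828334  0.20094116] [-0.41207704  0.24734479 -0.48236815] 0.08530744925882776
[ 0.52084373 -0.16869824  0.05802171] ((0.5204917192459106, -0.16739165782928467), 0.028637858107686043)
tilt [-0.00081006  0.00395399]
```

View pics/m9.png

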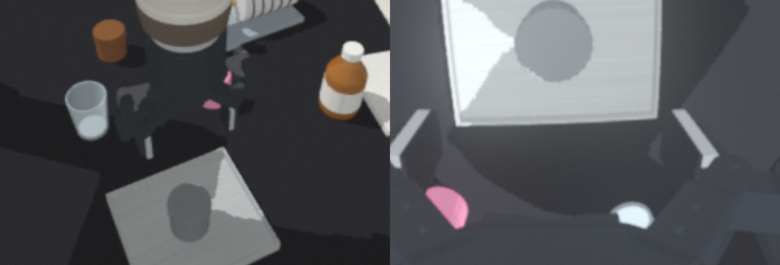

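The cap stands upright near the tray's centre (top at 0.058, rim 0.003, tilt about 0.004 rad). The fingers are clear and nothing else has moved.

```bash
python3 -c "
from workcell import job;print(job.job_done())"
```

```text
the job is handed in; nothing more can be done
None
```

I unscrewed the grey cap and set it down open end down in the steel tray, and the job is handed in. It took about 23 s of the 72 s; no verdict was reported.

- **Unscrewing:** I turned it anticlockwise about 460° in two grips at 20–30 N. The tool rose with the thread as it turned. The highest wrist force I read while the thread was engaged was about 7 N sideways, between moves, in the first grip. I re-centred the tool to relieve it.
- **Lifting off:** the cap was free and still in the fingers at a rim height of about 124 mm. I lifted it straight up, clear of the cartridge, before moving sideways.
- **Setting down:** it touched the tray floor at about 8 N, and I released it and backed the arm away.
- **Last checks:**
  - The cap stands within about 3 mm of the tray's centre. Its top is at 58 mm, so the rim is at about 3 mm, and the tilt is about 0.004 rad.
  - The gripper is fully open with its fingertips at about 180 mm.
  - The beaker and reagent bottle look unmoved. I did not measure them, and the last pictures do not show the tip box. The cap's look-alikes were not touched.
- **Disagreements:** camera estimates of the thread axis differed by 1–2 mm between views. I averaged those with what the wrist force showed. The tray centre differed by about 9 mm between the side and top views because the side view cut off part of the tray, so I relied mainly on the top view.

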